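# Lever open the snapped-down seed box

### The arm

A 7-joint arm with a two-finger parallel gripper is mounted at the origin on the work surface. World frame = base frame: x ahead of the robot, y to its left, z up, the work surface at z = 0. Lengths are in m, angles in rad, forces in N, time in s.
With the tool pointing down it reaches from about 0.375 to 0.925 m from the base axis. Payload 3.1 kg.
Tool frame: the origin (TCP) lies at the centre of the arm's flange, where the gripper is bolted on; the fingertips stand env.tip_extent ahead of it and the grasp point (between the pads) lies 155 mm ahead of it (env.tip_extent is the distance from the TCP to the fingertips, in m); z points along the fingers, y is the line along which they close (so a half turn about z gives the same grasp; the last joint's range is limited). The gripper opens to 85 mm and grips with 20 to 120 N. Pads are 22 mm wide; open, the fingers measure 114 mm over their backs; the gripper's body (76 mm by 85 mm) begins 54 mm behind the grasp point. The pads swing forward as they close: fully open they stand 13 mm farther back than shut.
Start: joints at [1.13, 0.383, 0.044, 1.598, -0.018, 1.161, -0.05], TCP at [0.218, -0.612, 0.405] pointing down, gripper open.
Joint ranges: [-2.61, 2.61], [-0.41, 2.15], [-1.48, 1.57], [0, 2.5], [-1.57, 4.71], [0.05, 1.97], [-2.85, 2.85]. Speed limits (rad/s): [2.79, 2.79, 3.14, 3.14, 3.14, 3.14, 3.14].

### API

Orientations are given as [roll, pitch, yaw] about the fixed x, y, z axes, in that order (R = Rz(yaw) Ry(pitch) Rx(roll)).
In Python, from rig import env gives the robot as it stands.
- The arm moves only by the tool servo_tool, never from a script. Its argument "deltas" is a list of rows, each an object of numbers: "tx", "ty", "tz": the shift along the world's x, y, z in cm; "rx", "ry", "rz": the turn, a rotation vector about the world's x, y, z in rad. In form: [{"tx": .., "ty": .., "tz": .., "rx": .., "ry": .., "rz": ..}, ...]. A call has exactly 10 rows; each row is the pose to reach, as a shift and turn from the pose commanded when the call began; what a row does not reach only later rows make up. A row lasts 1/8 s, in which the tool goes at most 62.5 mm and 10.7 degrees, less where a joint would pass 70% of its speed; a pose out of reach is approached as far as the arm can. A call with a gripper value outside its range is refused whole. "claw" is the opening, from -1 (shut) to 1 (fully open), set as the call begins (left out, the last holds). The fingers move at their own pace and stop on an object; "force" is the grip in N (left out, the last holds). Time passes only in rows, so rows that repeat a pose let the fingers close, or fill a call up. It gives the time, the measured TCP pose, the force, the opening and the grip force at its end, in the units of the state.
- env.get_state(): the state, without advancing time (a new reading comes with each control period).
- env.read_camera(name): name is "side" or "top" or "wrist"; returns a dict with "frame" (420x560x3 uint8, blue, green, red), "K" (3x3 intrinsics, pixels), "R" (3x3) and "t" (3): a world point X has camera coordinates R X + t. Camera axes: x right, y down, z forward; pixel columns grow to the right and rows downward; lengths in m; the calibration is good to about 2 mm. The wrist camera is an equidistant fisheye: a pixel r from the principal point sees the ray r / f radians off the axis. A picture is of the moment at which its call begins. There is no depth.
- env.finish_job(): hands the job in; it is judged then, once.
The state is a dict: "time_s": time; "qpos": joint angles; "joint_velocities": joint speeds; "effort": joint torques, N m; "position": TCP position; "tool_rot": TCP orientation; "force": force on the tool from outside, world axes, zero at the start; "torque": the same for the moment, N m; "opening": finger opening in m; "finger_force": force on a finger pad.
Only numpy, scipy, OpenCV 4.12 (cv2) and the standard library are available. Lean on these libraries where they do the work, as an engineer would, in place of code of your own. Each camera call takes 0.05 s, during which the arm holds its last target. There are 200 camera calls.

### The job

The lid of the grey seed box is snapped down too tight for fingers: pick up the putty knife, work its blade into the slot under the lid's front edge and lever the lid up off its catches, keeping your fingers off the lid until it has come free. Then push the lid right back past upright so that it stands open by itself, and lay the putty knife flat on the bench again. Leave the pot, saucer, sprayer, scoop and dibber where they are.

Things in the scene. Friction and masses are not known exactly. Their poses are not given: they have to be found in the camera images.
- seed_box: Grey plastic flip-top seed box, screwed down: it does not move. 120 mm front to back (its x; front face at x = -60, hinge at the back), 170 mm wide (y; a 16 mm screw lug at each end), base 105 mm high with 4 mm walls; flat 6 mm lid flush on top, 105 to 111 mm up. Origin: centre of its underside; z up. Inside, it is empty above 60 mm.
- slot (a point): Pry slot, 54 mm wide and 8 mm high, cut right through the top of the front wall, in the middle of its width, so that the flat underside of the lid is the slot's roof. This point is the middle of the slot's lower edge on the outer front face, 97 mm above the bench; the axes are the box's: the blade goes in level along +x.
- hinge (a point): Middle of the lid's hinge line, at the back of the box, 105 mm above the bench (level with the lid's underside) and 124 mm behind the front face; the axes are the box's, and the hinge line runs along y.
- lid (a joint): Lid angle in rad: 0 shut, 1.571 upright, 1.92 leaning back on its stop. Two snap catches inside the front wall hold it down until it has risen by 0.05 rad (6 mm at the front edge): some 5 to 6 N upward at the front edge frees it. Beyond that the stiff hinge turns with 1 to 2 N at the edge and the lid (about 0.1 kg) stays where it is left.
- lid_lip (a point): Middle of the front lower edge of the lid, 124 mm from the hinge line; it moves with the lid, and so do its axes (z out of the lid's top face, x towards the hinge).
- putty_knife: Putty knife, 0.1 kg, lying flat and loose. Dark wooden handle with flat sides, 100 mm long, 24 wide, 18 thick, then a 10 mm steel bolster, then a stiff flat steel blade 82 mm long, 2 thick, flaring from 16 to 30 wide. Origin: centre of the handle's underside; x points along the blade, z up. The blade's mid-plane is 9 mm above the origin; it balances 35 mm from the origin towards the blade.
- blade_tip (a point): Middle of the blade's square end, 142.5 mm from the knife's origin along its x and 9 mm up; axes as the knife's.
- clay_pot: Clay flower pot, 118 mm across the rim, 105 mm high, standing on the saucer. Origin: centre of its underside. Leave alone.
- saucer: Clay saucer, 140 mm across, 18 mm high, under the pot. Origin: centre of its underside. Leave alone.
- sprayer: Green plastic spray pump with press trigger, 84 mm across, 218 mm high. Origin: centre of its underside. Leave alone.
- scoop: Galvanised steel scoop lying on the bench, 225 mm long, 80 mm wide. Origin: under the back of its trough; x points to its mouth. Leave alone.
- dibber: Wooden dibber with cross handle and steel point, lying on the bench, 245 mm long, 30 mm thick. Origin: underside of the middle of its shaft; x points to the point. Leave alone.
Not all that is in view belongs to the job. There is more than one size of the putty_knife; the one meant has the size given above. There is more than one size of the seed_box; the one meant has the size given above.

How it is judged:
On the way, in this order (a step that is already met when the one before it is completed fails the run):
1. the lid has been levered up clear of its catches and rests on the putty knife (value of joint lid above 0.06 rad and contact force between putty_knife and lid above 0.2 N), for 0.1 s.
2. the lid is pushed back past upright (value of joint lid above 1.6 rad), for 0.2 s.
At the end, for the whole second after the job is handed in: The lid stands open past upright (more than 1.6 rad) by itself; the putty knife lies at rest flat on the bench (blade tip and handle less than 25 mm above it), clear of the box; nothing else was disturbed (value of joint lid above 1.6 rad and height (world z) of each of blade_tip, putty_knife below 0.025 m and linear speed of putty_knife below 0.02 m/s and contact force between putty_knife and seed_box below 0.05 N); the robot touches nothing.
It fails at once if the fingers push on the lid (over 1 N) before it has come free of its catches (contact force between the fingers and lid above 1 N and value of joint lid below 0.06 rad).
It fails at once if the clay pot, saucer, sprayer, scoop or dibber is shifted by more than 30 mm (distance of any of clay_pot, saucer, sprayer, scoop, dibber from where it was at the start of the episode above 0.03 m).
It also fails if it takes over 61 s, if anything falls off the work surface, if the arm or the gripper's body presses on something with over 40 N, if the wrist force passes 120 N, or if a joint passes its speed limit or range.

## Working session

There is one attempt and no reset: what is moved stays moved. The work goes in short steps, Python scripts to look and compute and a tool call to move; the robot and the scene stay as the last step left them, time stands still between calls to the robot, and variables do not carry over. Pictures are saved under pics/ and viewed, at most 10 in all, crops included, and the job is handed in when it is done.

Besides the shell and the picture viewer there is one more tool, called after "Emit:" by a JSON object that holds its "name" and its "arguments". servo_tool: Moves the arm, as the interface text tells. Its arguments: {"type":"object","properties":{"deltas":{"type":"array","items":{"type":"object","properties":{"tx":{"type":"number"},"ty":{"type":"number"},"tz":{"type":"number"},"rx":{"type":"number"},"ry":{"type":"number"},"rz":{"type":"number"}}}},"claw":{"type":"number"},"force":{"type":"number"}},"required":["deltas"]}

```bash
ls; mkdir -p pics; python3 - <<'E'
from rig import env
import cv2,pickle
d={n:env.read_camera(n) for n in("side","top","wrist")}
pickle.dump(d,open('c0.pkl','wb'))
for n in d: cv2.imwrite(f'pics/{n}0.png',d[n]["frame"]);print(n,d[n]["K"].tolist(),d[n]["R"].round(3).tolist(),d[n]["t"].round(3).tolist())
print(env.get_state(),env.tip_extent)
E
```

```text
pics
side [[529.683864214833, 0.0, 274.392544760978], [0.0, 529.683864214833, 203.20321760100774], [0.0, 0.0, 1.0]] [[-0.675, -0.737, 0.011], [-0.541, 0.484, -0.688], [0.502, -0.471, -0.726]] [0.367, 0.364, 1.493]
top [[523.766824851613, 0.0, 289.5706080193803], [0.0, 523.766824851613, 205.75867212034908], [0.0, 0.0, 1.0]] [[0.008, -1.0, -0.002], [-0.984, -0.008, -0.176], [0.176, 0.003, -0.984]] [-0.007, 0.549, 1.393]
wrist [[325.19226210127806, 0.0, 278.3689385613135], [0.0, 325.19226210127806, 205.18140021429377], [0.0, 0.0, 1.0]] [[0.336, -0.942, -0.003], [-0.902, -0.323, 0.287], [-0.272, -0.094, -0.958]] [-0.649, -0.039, 0.38]
{'time_s': 0.15, 'qpos': array([ 1.13024283,  0.38367987,  0.04379991,  1.59921744, -0.01790105,
        1.16122485, -0.04989388]), 'joint_velocities': array([ 0.00017325, -0.00302208, -0.00062529, -0.00576658,  0.00104956,
        0.00097212, -0.00059503]), 'effort': array([ 2.50644029e-03, -4.34051943e+01,  1.02670636e+00, -2.49978483e+01,
        1.06186271e-02,  7.31464766e-03, -1.32275684e-06]), 'position': array([ 0.21836797, -0.61181571,  0.40355167]), 'tool_rot': array([-3.13945674e+00,  9.29165617e-05,  3.42876505e-01]), 'force': array([-0.41805835,  0.04723332,  1.40395253]), 'torque': array([-0.01846706,  0.03564743,  0.01972335]), 'finger_force': 0.0, 'opening': 0.08540693681698822} 0.1734
```

View pics/top0.png

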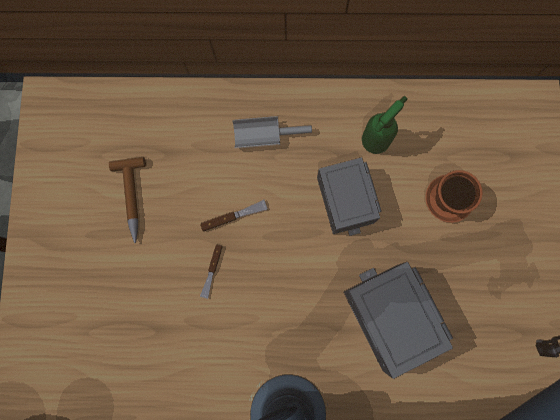

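View pics/side0.png

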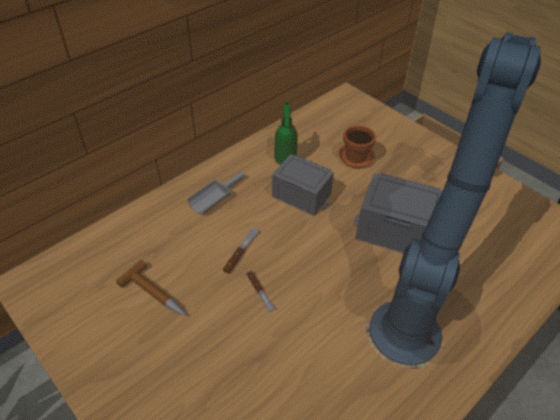

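The knife that fits is the larger one (top view, about (235,216)). The box that fits is the smaller one (about (349,195)). I'll enlarge the box in both views to find its front and slot.

```bash
cat >h.py <<'E'
import numpy as np,pickle,cv2
def ray(c,p):
    d=c["R"].T@np.linalg.inv(c["K"])@np.array([p[0],p[1],1.]);o=-c["R"].T@c["t"];return o,d/np.linalg.norm(d)
def onz(c,p,z):
    o,d=ray(c,p);return o+d*(z-o[2])/d[2]
def tri(c1,p1,c2,p2):
    o1,d1=ray(c1,p1);o2,d2=ray(c2,p2)
    s=np.linalg.lstsq(np.c_[d1,-d2],o2-o1,rcond=None)[0]
    a,b=o1+s[0]*d1,o2+s[1]*d2;return (a+b)/2,np.linalg.norm(a-b)
def proj(c,X):
    q=c["R"]@np.asarray(X)+c["t"];q=c["K"]@q;return q[:2]/q[2]
E
python3 - <<'E'
from h import *
d=pickle.load(open('c0.pkl','rb'))
a=d["top"]["frame"][145:245,190:390];b=d["side"]["frame"][145:285,210:350]
f=lambda im,g:cv2.convertScaleAbs(cv2.resize(im,None,fx=g,fy=g,interpolation=cv2.INTER_CUBIC),alpha=1.8)
cv2.imwrite('pics/a.png',f(a,4));cv2.imwrite('pics/b.png',f(b,4))
for n in("side","top"):print(n,-d[n]["R"].T@d[n]["t"])
E
```

```text
side [-0.30414512  0.79695448  1.32999653]
top [ 0.29590595 -0.00746525  1.46818313]
```

View pics/a.png

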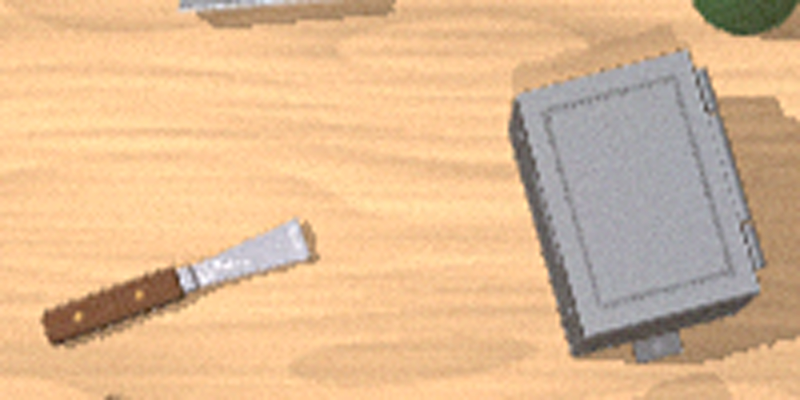

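View pics/b.png

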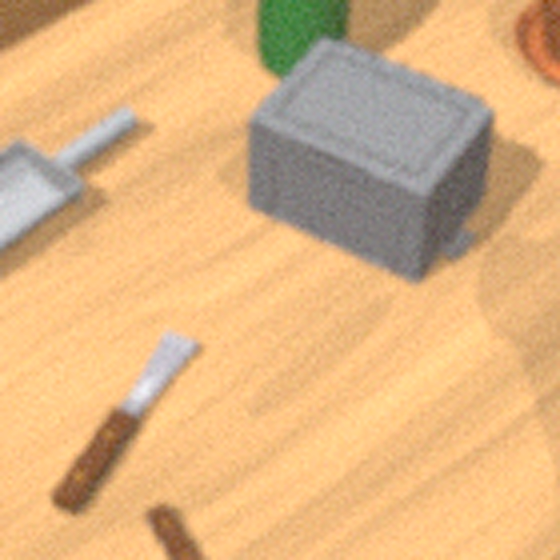

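The hinge barrels are on the right in the top view (crop (705,90) and (750,245)), so the front faces left, towards the knife. The knife already points roughly that way. Next I'll measure both by triangulation.

```bash
python3 - <<'E'
from h import *
d=pickle.load(open('c0.pkl','rb'));T,S=d["top"],d["side"]
def A(x,y):return (x/4+190-.375,y/4+145-.375)
def B(x,y):return (x/4+210-.375,y/4+145-.375)
P=[]
for n,a,b in[("FF",(516,100),(252,117)),("BF",(688,52),(326,42)),("BN",(757,290),(492,113)),("FN",(583,335),(430,190))]:
    p,e=tri(T,A(*a),S,B(*b));q=onz(T,A(*a),.111);P.append(q);print(n,p.round(4),round(e,4),q.round(4),onz(S,B(*b),.111).round(4))
P=np.array(P);print("sides",np.linalg.norm(P-np.roll(P,-1,0),axis=1),"yaw",[np.arctan2(*(v[1::-1])) for v in(P[1]-P[0],P[2]-P[3])],np.arctan2(*((P[0]-P[3])[1::-1]))-np.pi/2)
# knife
def brown(c,box):
    x0,y0,x1,y1=box;im=c["frame"][y0:y1,x0:x1];hsv=cv2.cvtColor(im,cv2.COLOR_BGR2HSV).astype(int)
    print(n)
    b=im.astype(int)
    m=((b.max(2)<115)&(hsv[...,1]>90)).astype(np.uint8)
    k=max(cv2.findContours(m,0,2)[0],key=cv2.contourArea);mm=np.zeros_like(m);cv2.drawContours(mm,[k],-1,1,-1)
    ys,xs=np.nonzero(mm);r=cv2.minAreaRect(k)
    return np.array([xs.mean()+x0,ys.mean()+y0]),r,mm.sum()
ct,rt,nt=brown(T,(195,195,240,240));cs,rs,ns=brown(S,(215,240,250,280))
print(ct,rt,nt,cs,rs,ns)
print("handle c",tri(T,ct,S,cs))
for nm,a,b in[("end",(49,329),(70,500)),("joint",(183,281),(127,408)),("tip",(308,240),(182,340))]:
    print(nm,tri(T,A(*a),S,B(*b)),onz(T,A(*a),.01))
E
```

```text
FF [ 0.6368 -0.078   0.1157] 0.0036 [ 0.6365 -0.0794  0.111 ] [ 0.642  -0.0805  0.111 ]
BF [ 0.6714 -0.1947  0.108 ] 0.0004 [ 0.6704 -0.1945  0.111 ] [ 0.6692 -0.1922  0.111 ]
BN [ 0.5111 -0.2364  0.1094] 0.0031 [ 0.5096 -0.2371  0.111 ] [ 0.5113 -0.2341  0.111 ]
FN [ 0.4771 -0.1225  0.1203] 0.0016 [ 0.479  -0.1228  0.111 ] [ 0.4824 -0.1301  0.111 ]
sides [0.11996097 0.1662948  0.11824163 0.16336192] yaw [np.float64(-1.2844348025837617), np.float64(-1.3089182620632775)] -1.3014630446118658
FN
FN
[218.49009901 221.63366337] ((24.562042236328125, 26.295618057250977), (11.362957000732422, 39.4713249206543), 70.01689147949219) 404 [233.97923875 260.23529412] ((21.141891479492188, 17.60135269165039), (10.462287902832031, 37.0829963684082), 35.53767776489258) 289
handle c (array([0.5107225 , 0.19845823, 0.00922158]), np.float64(0.0035186574748470815))
end (array([0.49277769, 0.24192087, 0.01870766]), np.float64(3.955803071806267e-05)) [0.4939762  0.24343184 0.01      ]
joint (array([0.52952645, 0.15094023, 0.01932779]), np.float64(0.005482804477463573)) [0.52882856 0.15021495 0.01      ]
tip (array([0.5621069 , 0.06469897, 0.00614361]), np.float64(0.006323973801789432)) [0.55887399 0.06255068 0.01      ]
```

Emit:
{"name": "servo_tool", "arguments": {"deltas": [{"tx":3,"ty":4,"tz":1,"rz":0.15},{"tx":6,"ty":9,"tz":2,"rz":0.3},{"tx":9,"ty":14,"tz":2,"rz":0.45},{"tx":12,"ty":19,"tz":2,"rz":0.6},{"tx":15,"ty":24,"tz":2,"rz":0.75},{"tx":18,"ty":29,"tz":2,"rz":0.9},{"tx":21,"ty":34,"tz":2,"rz":1.05},{"tx":24,"ty":39,"tz":2,"rz":1.2},{"tx":26.5,"ty":44.5,"tz":2,"rz":1.35},{"tx":28.5,"ty":50,"tz":2,"rz":1.5}], "claw": 1}}

```text
$.deltas[0]: bad value
```

Emit:
{"name": "servo_tool", "arguments": {"deltas": [{"tx":3,"ty":4,"tz":1,"rx":0,"ry":0,"rz":0.15},{"tx":6,"ty":9,"tz":2,"rx":0,"ry":0,"rz":0.3},{"tx":9,"ty":14,"tz":2,"rx":0,"ry":0,"rz":0.45},{"tx":12,"ty":19,"tz":2,"rx":0,"ry":0,"rz":0.6},{"tx":15,"ty":24,"tz":2,"rx":0,"ry":0,"rz":0.75},{"tx":18,"ty":29,"tz":2,"rx":0,"ry":0,"rz":0.9},{"tx":21,"ty":34,"tz":2,"rx":0,"ry":0,"rz":1.05},{"tx":24,"ty":39,"tz":2,"rx":0,"ry":0,"rz":1.2},{"tx":26.5,"ty":44.5,"tz":2,"rx":0,"ry":0,"rz":1.35},{"tx":28.5,"ty":50,"tz":2,"rx":0,"ry":0,"rz":1.5}], "claw": 1}}

```text
time_s: 1.4
position: [0.504, -0.1104, 0.4246]
tool_rot: [3.141, 0.0, 1.848]
force: [0.8, -0.8, 0.2]
opening: 0.0854
finger_force: 0.0
```

```bash
python3 - <<'E'
from rig import env
import pickle,cv2
c=env.read_camera("wrist");pickle.dump(c,open('w1.pkl','wb'));cv2.imwrite('pics/w1.png',c["frame"])
E
```

Emit:
{"name": "servo_tool", "arguments": {"deltas": [{"tx":0.4,"ty":5.5,"tz":-1,"rx":0,"ry":0,"rz":0.02},{"tx":0.8,"ty":11,"tz":-2,"rx":0,"ry":0,"rz":0.04},{"tx":1.2,"ty":16,"tz":-4,"rx":0,"ry":0,"rz":0.06},{"tx":1.5,"ty":21,"tz":-6,"rx":0,"ry":0,"rz":0.077},{"tx":1.7,"ty":25,"tz":-8,"rx":0,"ry":0,"rz":0.077},{"tx":1.8,"ty":28.1,"tz":-9.5,"rx":0,"ry":0,"rz":0.077},{"tx":1.8,"ty":28.1,"tz":-9.5,"rx":0,"ry":0,"rz":0.077},{"tx":1.8,"ty":28.1,"tz":-9.5,"rx":0,"ry":0,"rz":0.077},{"tx":1.8,"ty":28.1,"tz":-9.5,"rx":0,"ry":0,"rz":0.077},{"tx":1.8,"ty":28.1,"tz":-9.5,"rx":0,"ry":0,"rz":0.077}]}}

```text
time_s: 2.7
position: [0.522, 0.1675, 0.3301]
tool_rot: [3.141, 0.001, 1.917]
force: [-0.0, 0.5, 0.0]
opening: 0.0854
finger_force: 0.0
```

```bash
python3 - <<'E'
from rig import env
import pickle,cv2,numpy as np
c=env.read_camera("wrist");pickle.dump(c,open('w2.pkl','wb'));cv2.imwrite('pics/w2.png',c["frame"])
a=pickle.load(open('w1.pkl','rb'))
cv2.imwrite('pics/w12.png',cv2.convertScaleAbs(np.vstack([a["frame"][:300],c["frame"][:300]]),alpha=1.5))
s=env.get_state();print(s["position"],s["tool_rot"],c["R"].round(3).tolist(),(-c["R"].T@c["t"]).round(4))
E
```

```text
[0.52186898 0.167732   0.33008239] [3.14093707e+00 6.81392901e-04 1.91777937e+00] [[0.94, 0.34, 0.001], [0.325, -0.901, 0.288], [0.099, -0.27, -0.958]] [0.4965 0.2358 0.2996]
```

View pics/w12.png

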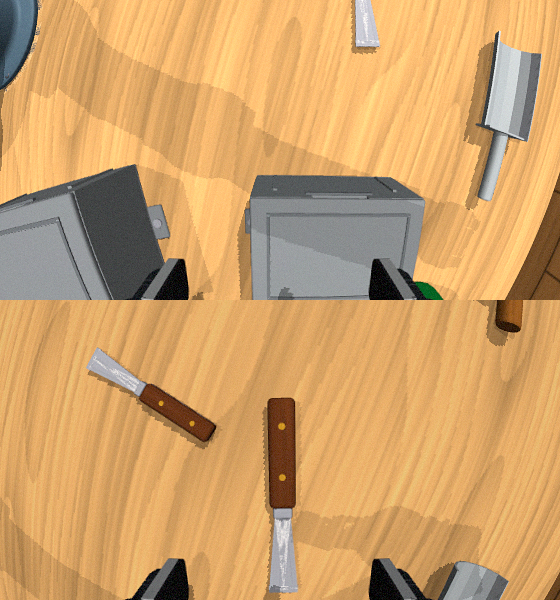

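w1 shows the slot at columns 305–370, row 194, with the lid's front edge from (250,198) to (424,198). w2 shows the knife handle at columns 270–295, rows 98–208, and the tip at (284,290). I'll turn these into positions next.

```bash
cat >>h.py <<'E'
_ray=ray
def ray(c,p):
    if not c.get("fish"): return _ray(c,p)
    K=c["K"];u=np.array([p[0]-K[0,2],p[1]-K[1,2]])/K[0,0];r=np.linalg.norm(u)
    d=c["R"].T@np.array([*(u/r*np.sin(r)),np.cos(r)]);return -c["R"].T@c["t"],d
def L(f):
    c=pickle.load(open(f,'rb'));c["fish"]=1;return c
E
python3 - <<'E'
from h import *
d=pickle.load(open('c0.pkl','rb'));T=d["top"];w1,w2=L('w1.pkl'),L('w2.pkl')
im=w2["frame"];b=im.astype(int);hsv=cv2.cvtColor(im,cv2.COLOR_BGR2HSV)
m=((b.max(2)<130)&(hsv[...,1]>100)).astype(np.uint8);m[:90]=0;m[215:]=0;m[:,:255]=0;m[:,310:]=0
k=max(cv2.findContours(m,0,2)[0],key=cv2.contourArea);bx=cv2.boxPoints(cv2.minAreaRect(k));print(bx.round(1).tolist())
bx=bx[np.argsort(bx[:,1])];e,j=bx[:2].mean(0),bx[2:].mean(0)
E,J=onz(w2,e,.018),onz(w2,j,.018);t=onz(w2,(284.5,290.5),.010)
print("end",E,"joint",J,"tip",t,np.linalg.norm(E-J),"yaw",np.arctan2(*(J-E)[1::-1]),np.arctan2(*(t-E)[1::-1]),"org",(E+J)/2)
A=lambda x,y:(x/4+190-.375,y/4+145-.375)
print("tri tip",tri(w2,(284.5,290.5),T,A(308,240)),"joint",tri(w2,j,T,A(183,279)),"end",tri(w2,e,T,A(47,327)))
print("lid FN",tri(w1,(250,198),T,A(583,335)),"FF",tri(w1,(424,198),T,A(516,100)))
a,c=onz(w1,(250,198),.111),onz(w1,(424,198),.111);print(a,c,np.linalg.norm(a-c),"yaw",np.arctan2(*(c-a)[1::-1])-np.pi/2,"mid",(a+c)/2)
cv2.imwrite('pics/w1c.png',cv2.resize(w1["frame"][165:215,240:440],None,fx=4,fy=4,interpolation=cv2.INTER_NEAREST))
E
```

```text
[[262.0, 97.0], [295.0, 97.0], [295.0, 214.0], [262.0, 214.0]]
end [0.49290783 0.2467366  0.018     ] joint [0.52843723 0.1484682  0.018     ] tip [0.56362223 0.06947172 0.01      ] 0.10449409717340477 yaw -1.2238651473266386 -1.1912218469213651 org [0.51067253 0.1976024  0.018     ]
tri tip (array([ 0.56346969,  0.06330506, -0.00083993]), np.float64(0.005214999106384952)) joint (array([0.52838467, 0.1491559 , 0.02032387]), np.float64(0.0004222030736735777)) end (array([0.49394693, 0.2457142 , 0.01244109]), np.float64(0.0033236303546103755))
lid FN (array([ 0.47978859, -0.12335681,  0.10732519]), np.float64(0.0006739343019452044)) FF (array([ 0.63453293, -0.07704848,  0.12057836]), np.float64(0.0037520340310462433))
[ 0.48010113 -0.12250074  0.111     ] [ 0.64029629 -0.07644575  0.111     ] 0.16668399363219066 yaw -1.2908529669160462 mid [ 0.56019871 -0.09947324  0.111     ]
```

View pics/w1c.png

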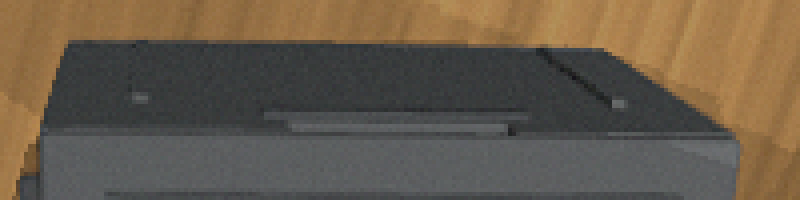

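The sizes and axes check out: slot middle at about (0.559, -0.100), box yaw -1.297, and the knife origin at (0.511, 0.197) with yaw -1.223. The tool is already lined up over the handle, so I'll go down and grip.

Emit:
{"name": "servo_tool", "arguments": {"deltas": [{"tx":0,"ty":0,"tz":-4,"rx":0,"ry":0,"rz":0},{"tx":0,"ty":0,"tz":-8,"rx":0,"ry":0,"rz":0},{"tx":0,"ty":0,"tz":-11.5,"rx":0,"ry":0,"rz":0},{"tx":0,"ty":0,"tz":-13.5,"rx":0,"ry":0,"rz":0},{"tx":0,"ty":0,"tz":-14.8,"rx":0,"ry":0,"rz":0},{"tx":0,"ty":0,"tz":-15.4,"rx":0,"ry":0,"rz":0},{"tx":0,"ty":0,"tz":-15.4,"rx":0,"ry":0,"rz":0},{"tx":0,"ty":0,"tz":-15.4,"rx":0,"ry":0,"rz":0},{"tx":0,"ty":0,"tz":-15.4,"rx":0,"ry":0,"rz":0},{"tx":0,"ty":0,"tz":-15.4,"rx":0,"ry":0,"rz":0}]}}

```text
time_s: 4.0
position: [0.5217, 0.1689, 0.1761]
tool_rot: [3.141, 0.0, 1.92]
force: [0.5, 0.5, -0.6]
opening: 0.0854
finger_force: 0.0
```

Emit:
{"name": "servo_tool", "arguments": {"deltas": [{"tx":0,"ty":0,"tz":0,"rx":0,"ry":0,"rz":0},{"tx":0,"ty":0,"tz":0,"rx":0,"ry":0,"rz":0},{"tx":0,"ty":0,"tz":0,"rx":0,"ry":0,"rz":0},{"tx":0,"ty":0,"tz":0,"rx":0,"ry":0,"rz":0},{"tx":0,"ty":0,"tz":0,"rx":0,"ry":0,"rz":0},{"tx":0,"ty":0,"tz":0,"rx":0,"ry":0,"rz":0},{"tx":0,"ty":0,"tz":0,"rx":0,"ry":0,"rz":0},{"tx":0,"ty":0,"tz":0,"rx":0,"ry":0,"rz":0},{"tx":0,"ty":0,"tz":0,"rx":0,"ry":0,"rz":0},{"tx":0,"ty":0,"tz":0,"rx":0,"ry":0,"rz":0}], "claw": -1, "force": 110}}

```text
time_s: 5.25
position: [0.5218, 0.1691, 0.1762]
tool_rot: [3.141, 0.0, 1.92]
force: [-0.2, 0.1, 5.4]
opening: 0.0212
finger_force: 109.0
```

Emit:
{"name": "servo_tool", "arguments": {"deltas": [{"tx":0,"ty":0,"tz":2,"rx":0,"ry":0,"rz":0},{"tx":0,"ty":0,"tz":5,"rx":0,"ry":0,"rz":0},{"tx":0,"ty":-2,"tz":8,"rx":0,"ry":0,"rz":-0.04},{"tx":0,"ty":-6,"tz":9.25,"rx":0,"ry":0,"rz":-0.075},{"tx":0,"ty":-9.5,"tz":9.25,"rx":0,"ry":0,"rz":-0.075},{"tx":0,"ty":-12,"tz":9.25,"rx":0,"ry":0,"rz":-0.075},{"tx":0,"ty":-13.7,"tz":9.25,"rx":0,"ry":0,"rz":-0.075},{"tx":0,"ty":-13.7,"tz":9.25,"rx":0,"ry":0,"rz":-0.075},{"tx":0,"ty":-13.7,"tz":9.25,"rx":0,"ry":0,"rz":-0.075},{"tx":0,"ty":-13.7,"tz":9.25,"rx":0,"ry":0,"rz":-0.075}]}}

```text
time_s: 6.5
position: [0.5214, 0.0335, 0.2683]
tool_rot: [3.141, -0.001, 1.848]
force: [-0.9, -0.2, -1.2]
opening: 0.0211
finger_force: 108.4
```

```bash
python3 - <<'E'
from rig import env
import pickle,cv2,numpy as np
d={n:env.read_camera(n) for n in("side","top","wrist")};pickle.dump(d,open('c1.pkl','wb'))
f=lambda im,x0,y0,w,h,g:cv2.convertScaleAbs(cv2.resize(im[y0:y0+h,x0:x0+w],None,fx=g,fy=g,interpolation=cv2.INTER_CUBIC),alpha=1.5)
a=f(d["side"]["frame"],225,140,110,80,3.6);b=f(d["top"]["frame"],275,150,110,80,3.6);c=f(d["wrist"]["frame"],180,180,220,75,3.6)
cv2.imwrite('pics/c1.png',np.vstack([np.hstack([a,b]),c]));print(a.shape,c.shape,env.get_state()["position"],env.get_state()["tool_rot"])
E
```

```text
(288, 396, 3) (270, 792, 3) [0.52146609 0.03282197 0.26815895] [ 3.14154843e+00 -4.82553937e-04  1.84651840e+00]
```

View pics/c1.png

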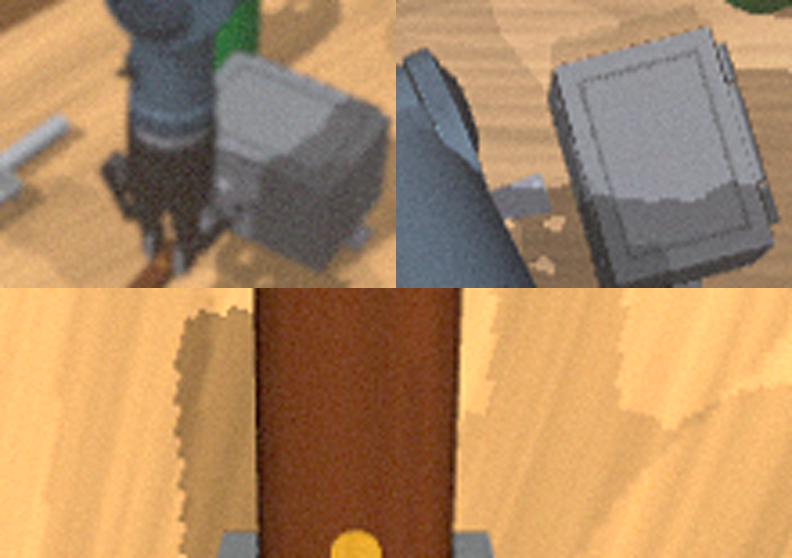

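Top panel: the blade tip is at crop (546,194), which is top-view pixel (316.7, 203.9). The blade stands in front of the slot. Before inserting I'll check its lateral position and height.

```bash
python3 - <<'E'
from h import *
d=pickle.load(open('c1.pkl','rb'));T,S=d["top"],d["side"]
u=np.array([.271,-.963]);v=np.array([.963,.271]);s0=np.array([.559,-.100])
for q in((546,194),(543,175),(548,212)):
    p=onz(T,((q[0]-396)/3.6+275-.36,q[1]/3.6+150-.36),.101);print(p,(p[:2]-s0)@u,(p[:2]-s0)@v)
tip=np.r_[s0-.025*u,.101]
print("expected tip top",proj(T,tip),"side",proj(S,tip),proj(S,tip+np.r_[.015*v,0]),proj(S,tip-np.r_[.015*v,0]),"slot",proj(S,np.r_[s0,.105]),proj(S,np.r_[s0,.097]))
f=lambda im,x0,y0,w,h,g:cv2.convertScaleAbs(cv2.resize(im[y0:y0+h,x0:x0+w],None,fx=g,fy=g,interpolation=cv2.INTER_CUBIC),alpha=1.8)
a=f(S["frame"],265,170,50,60,8);b=d["wrist"]["frame"][240:420,80:480]
cv2.imwrite('pics/c2.png',np.hstack([a,cv2.resize(b,None,fx=1,fy=480/180)]))
E
```

```text
[ 0.54643    -0.07359974  0.101     ] -0.028829923340344288 -0.0049504362524808694
[ 0.56067472 -0.07139814  0.101     ] -0.027089738496663154 0.009363856238131225
[ 0.53297754 -0.07505864  0.101     ] -0.031070617920835944 -0.018300518579690204
expected tip top [317.18051251 201.38863469] side [290.05598746 190.82613563] [286.1207385  189.08425015] [294.01553792 192.57877785] slot [293.96509812 185.42079199] [293.87246716 187.14516332]
```

View pics/c2.png

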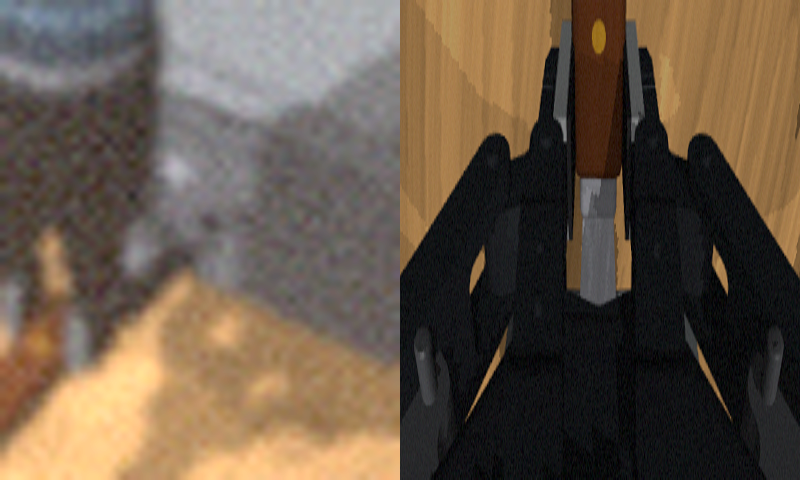

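The top view puts the tip 29 mm in front of the face and about 4–5 mm off centre. I'll correct that and feel my way in.

Emit:
{"name": "servo_tool", "arguments": {"deltas": [{"tx":0.38,"ty":0.11,"tz":0,"rx":0,"ry":0,"rz":0},{"tx":0.65,"ty":-0.85,"tz":0,"rx":0,"ry":0,"rz":0},{"tx":0.92,"ty":-1.82,"tz":0,"rx":0,"ry":0,"rz":0},{"tx":1.06,"ty":-2.3,"tz":0,"rx":0,"ry":0,"rz":0},{"tx":1.14,"ty":-2.59,"tz":0,"rx":0,"ry":0,"rz":0},{"tx":1.22,"ty":-2.88,"tz":0,"rx":0,"ry":0,"rz":0},{"tx":1.3,"ty":-3.17,"tz":0,"rx":0,"ry":0,"rz":0},{"tx":1.36,"ty":-3.36,"tz":0,"rx":0,"ry":0,"rz":0},{"tx":1.36,"ty":-3.36,"tz":0,"rx":0,"ry":0,"rz":0},{"tx":1.36,"ty":-3.36,"tz":0,"rx":0,"ry":0,"rz":0}]}}

```text
time_s: 7.9
position: [0.5351, -0.0016, 0.2682]
tool_rot: [3.142, -0.0, 1.845]
force: [-0.1, -0.5, -0.3]
opening: 0.0213
finger_force: 108.4
```

No resistance so far, so I'll continue to about 42 mm in.

Emit:
{"name": "servo_tool", "arguments": {"deltas": [{"tx":0.14,"ty":-0.48,"tz":0,"rx":0,"ry":0,"rz":0},{"tx":0.27,"ty":-0.96,"tz":0,"rx":0,"ry":0,"rz":0},{"tx":0.41,"ty":-1.44,"tz":0,"rx":0,"ry":0,"rz":0},{"tx":0.54,"ty":-1.93,"tz":0,"rx":0,"ry":0,"rz":0},{"tx":0.68,"ty":-2.41,"tz":0,"rx":0,"ry":0,"rz":0},{"tx":0.81,"ty":-2.89,"tz":0,"rx":0,"ry":0,"rz":0},{"tx":0.95,"ty":-3.37,"tz":0,"rx":0,"ry":0,"rz":0},{"tx":0.95,"ty":-3.37,"tz":0,"rx":0,"ry":0,"rz":0},{"tx":0.95,"ty":-3.37,"tz":0,"rx":0,"ry":0,"rz":0},{"tx":0.95,"ty":-3.37,"tz":0,"rx":0,"ry":0,"rz":0}]}}

```text
time_s: 9.15
position: [0.5445, -0.0351, 0.2681]
tool_rot: [-3.142, -0.0, 1.845]
force: [0.0, 0.4, 0.1]
opening: 0.021
finger_force: 108.4
```

```bash
python3 - <<'E'
from rig import env
import pickle,cv2,numpy as np
d={n:env.read_camera(n) for n in("side","top")};pickle.dump(d,open('c3.pkl','wb'))
f=lambda im,x0,y0,w,h,g:cv2.convertScaleAbs(cv2.resize(im[y0:y0+h,x0:x0+w],None,fx=g,fy=g,interpolation=cv2.INTER_CUBIC),alpha=1.8)
cv2.imwrite('pics/c3.png',np.hstack([f(d["side"]["frame"],245,145,90,90,4.4),f(d["top"]["frame"],295,150,90,90,4.4)]))
E
```

```text
(no output)
```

View pics/c3.png

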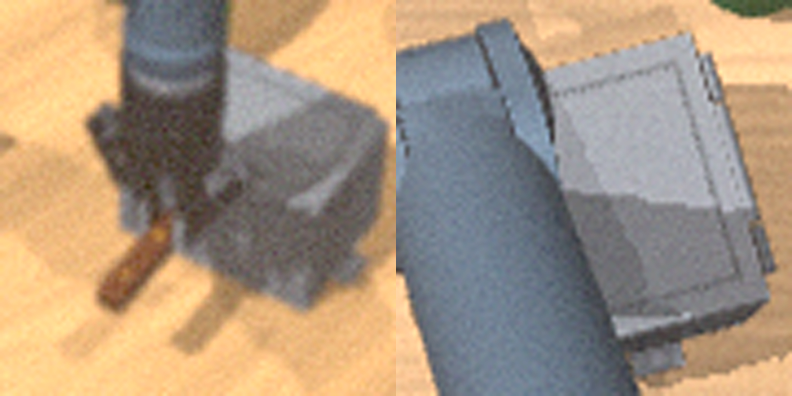

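In the top view no blade shows above the lid and the forces are about zero, so the blade is in the slot. I'll lever now by turning the knife about the slot's lower edge.

Emit:
{"name": "servo_tool", "arguments": {"deltas": [{"tx":-0.22,"ty":0.8,"tz":-0.7,"rx":-0.048,"ry":-0.014,"rz":0},{"tx":-0.45,"ty":1.59,"tz":-1.09,"rx":-0.096,"ry":-0.027,"rz":0},{"tx":-0.66,"ty":2.35,"tz":-1.53,"rx":-0.144,"ry":-0.041,"rz":0},{"tx":-0.87,"ty":3.09,"tz":-2.0,"rx":-0.193,"ry":-0.054,"rz":0},{"tx":-1.07,"ty":3.8,"tz":-2.51,"rx":-0.241,"ry":-0.068,"rz":0},{"tx":-1.26,"ty":4.49,"tz":-3.06,"rx":-0.289,"ry":-0.081,"rz":0},{"tx":-1.38,"ty":4.89,"tz":-3.41,"rx":-0.318,"ry":-0.089,"rz":0},{"tx":-1.49,"ty":5.29,"tz":-3.77,"rx":-0.347,"ry":-0.098,"rz":0},{"tx":-1.49,"ty":5.29,"tz":-3.77,"rx":-0.347,"ry":-0.098,"rz":0},{"tx":-1.49,"ty":5.29,"tz":-3.77,"rx":-0.347,"ry":-0.098,"rz":0}]}}

```text
time_s: 10.5
position: [0.5298, 0.0179, 0.2306]
tool_rot: [3.14, 0.359, 1.845]
force: [-1.0, 2.0, -0.9]
opening: 0.0211
finger_force: 108.4
```

```bash
cat >look.py <<'E'
import sys
from rig import env
from h import *
n=sys.argv[1]
d={k:env.read_camera(k) for k in("side","top")};pickle.dump(d,open(n+'.pkl','wb'))
f=lambda im,x0,y0,w,h,g:cv2.convertScaleAbs(cv2.resize(im[y0:y0+h,x0:x0+w],None,fx=g,fy=g,interpolation=cv2.INTER_CUBIC),alpha=1.8)
cv2.imwrite(f'pics/{n}.png',np.hstack([f(d["side"]["frame"],235,115,110,130,3.6),f(d["top"]["frame"],285,135,110,130,3.6)]))
o=pickle.load(open(sys.argv[2]+'.pkl','rb')) if len(sys.argv)>2 else None
if o:
    for k,(x0,y0,x1,y1) in(("top",(340,150,385,240)),("side",(295,155,335,200))):
        D=np.abs(d[k]["frame"].astype(int)-o[k]["frame"])[y0:y1,x0:x1].max(2)>40;print(k,"changed px",D.sum())
s=env.get_state();print(s["time_s"],s["position"],s["tool_rot"],s["force"],s["torque"])
E
python3 look.py c4 c3
```

```text
top changed px 103
side changed px 34
10.6 [0.52979838 0.01787699 0.23058764] [3.14022792 0.35911888 1.84465186] [-0.34244509  1.77429794 -0.36736374] [ 0.80041723  0.26208012 -0.04628357]
```

The measured pose followed the levering motion with light forces. Now I'll carry the lid up with the blade tip on an arc about the hinge.

Emit:
{"name": "servo_tool", "arguments": {"deltas": [{"tx":0.04,"ty":-0.13,"tz":0.82,"rx":0,"ry":0,"rz":0},{"tx":0.09,"ty":-0.32,"tz":1.62,"rx":0,"ry":0,"rz":0},{"tx":0.17,"ty":-0.6,"tz":2.4,"rx":0,"ry":0,"rz":0},{"tx":0.27,"ty":-0.94,"tz":3.15,"rx":0,"ry":0,"rz":0},{"tx":0.38,"ty":-1.36,"tz":3.86,"rx":0,"ry":0,"rz":0},{"tx":0.52,"ty":-1.84,"tz":4.52,"rx":0,"ry":0,"rz":0},{"tx":0.67,"ty":-2.39,"tz":5.12,"rx":0,"ry":0,"rz":0},{"tx":0.84,"ty":-2.99,"tz":5.67,"rx":0,"ry":0,"rz":0},{"tx":1.02,"ty":-3.64,"tz":6.15,"rx":0,"ry":0,"rz":0},{"tx":1.02,"ty":-3.64,"tz":6.15,"rx":0,"ry":0,"rz":0}]}}

```text
time_s: 11.85
position: [0.5405, -0.0205, 0.2928]
tool_rot: [3.14, 0.363, 1.843]
force: [-0.8, -0.3, -1.3]
opening: 0.0213
finger_force: 108.3
```

```bash
python3 look.py c5 c4
```

```text
top changed px 1335
side changed px 487
11.95 [ 0.54022468 -0.01985551  0.29226108] [3.1406901  0.36184424 1.84393725] [ 1.06543077 -0.50938789 -1.56605287] [0.49732515 0.13899687 0.01465429]
```

View pics/c5.png

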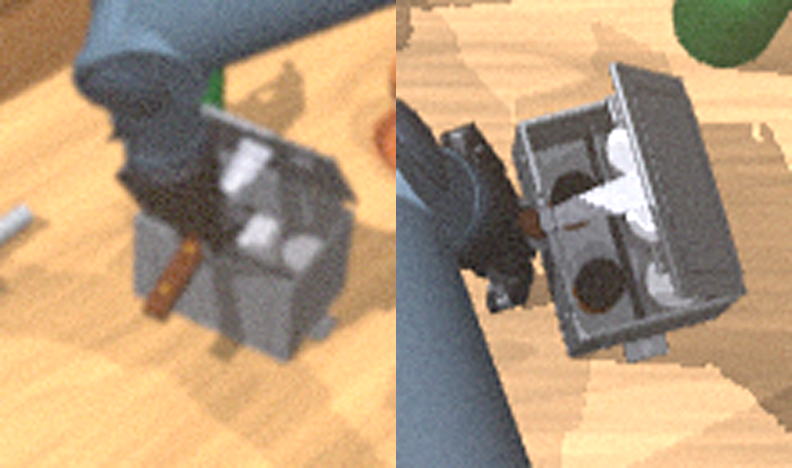

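c5 shows the lid about 1 rad open with the blade tip under it (top panel, about (645,200)). The fingers are clear of it at about (525,250). I'll keep pushing it past upright.

Emit:
{"name": "servo_tool", "arguments": {"deltas": [{"tx":0.2,"ty":-0.69,"tz":0.42,"rx":0,"ry":0,"rz":0},{"tx":0.4,"ty":-1.42,"tz":0.76,"rx":0,"ry":0,"rz":0},{"tx":0.61,"ty":-2.18,"tz":1.02,"rx":0,"ry":0,"rz":0},{"tx":0.83,"ty":-2.96,"tz":1.2,"rx":0,"ry":0,"rz":0},{"tx":1.05,"ty":-3.75,"tz":1.3,"rx":0,"ry":0,"rz":0},{"tx":1.28,"ty":-4.55,"tz":1.32,"rx":0,"ry":0,"rz":0},{"tx":1.5,"ty":-5.34,"tz":1.25,"rx":0,"ry":0,"rz":0},{"tx":1.73,"ty":-6.13,"tz":1.1,"rx":0,"ry":0,"rz":0},{"tx":1.83,"ty":-6.52,"tz":1.0,"rx":0,"ry":0,"rz":0},{"tx":1.83,"ty":-6.52,"tz":1.0,"rx":0,"ry":0,"rz":0}]}}

```text
time_s: 13.2
position: [0.5582, -0.0849, 0.3017]
tool_rot: [3.142, 0.361, 1.844]
force: [0.5, 0.1, -1.0]
opening: 0.0214
finger_force: 108.4
```

```bash
python3 look.py c6 c5; python3 - <<'E'
from h import *
d=pickle.load(open('c6.pkl','rb'))
u=np.array([.271,-.963]);v=np.array([.963,.271]);s0=np.array([.559,-.100])
for n in("top","side"):
  for th in(1.4,1.6,1.75,1.9):
    print(n,th,[proj(d[n],np.r_[s0+u*(.124-.124*np.cos(th)+0*.006*np.sin(th))+v*k,.105+.124*np.sin(th)]).round(1).tolist() for k in(-.085,.085)])
b=d["top"]["frame"][150:235:3,350:400]
# grey extents: bluish-grey vs wood, per row
for y in range(160,232,6):
    r=d["top"]["frame"][y].astype(int);m=(np.abs(r[:,2]-r[:,0])<25);xs=np.nonzero(m[330:410])[0]+330;print(y,xs.min() if len(xs) else 0,xs.max() if len(xs) else 0)
E
```

```text
top changed px 1540
side changed px 297
13.3 [ 0.55807833 -0.08433412  0.30171197] [-3.14150193  0.36044502  1.8447187 ] [-0.35514531 -0.4241815  -1.20946364] [0.46060392 0.14392348 0.0120713 ]
top 1.4 [[380.7, 211.5], [360.5, 145.6]]
top 1.6 [[390.7, 208.7], [370.2, 142.9]]
top 1.75 [[397.9, 206.8], [377.3, 141.2]]
top 1.9 [[404.6, 205.2], [383.9, 139.9]]
side 1.4 [[334.8, 149.0], [288.9, 130.8]]
side 1.6 [[338.4, 144.3], [292.7, 126.4]]
side 1.75 [[341.0, 141.6], [295.5, 124.0]]
side 1.9 [[343.3, 139.7], [298.1, 122.3]]
160 351 390
166 330 392
172 330 394
178 330 396
184 330 398
190 330 399
196 330 401
202 330 403
208 330 399
214 330 387
220 330 376
226 330 362
```

The lid's edge reaches column ~403 at row ~205 in the top image, which puts it at about 1.8 rad. I'll give it a small extra push, then back off.

Emit:
{"name": "servo_tool", "arguments": {"deltas": [{"tx":0.08,"ty":-0.29,"tz":0,"rx":0,"ry":0,"rz":0},{"tx":0.14,"ty":-0.5,"tz":0,"rx":0,"ry":0,"rz":0},{"tx":0.14,"ty":-0.5,"tz":0,"rx":0,"ry":0,"rz":0},{"tx":-0.3,"ty":1,"tz":0,"rx":0,"ry":0,"rz":0},{"tx":-1.3,"ty":4.5,"tz":0,"rx":0,"ry":0,"rz":0},{"tx":-2.5,"ty":9,"tz":0,"rx":0,"ry":0,"rz":0},{"tx":-3.8,"ty":13.5,"tz":0,"rx":0,"ry":0,"rz":0},{"tx":-5,"ty":18,"tz":0,"rx":0,"ry":0,"rz":0},{"tx":-6,"ty":21.5,"tz":0,"rx":0,"ry":0,"rz":0},{"tx":-6,"ty":23,"tz":0,"rx":0,"ry":0,"rz":0}]}}

```text
time_s: 14.55
position: [0.4969, 0.1492, 0.3023]
tool_rot: [3.14, 0.36, 1.85]
force: [0.8, 0.2, -0.9]
opening: 0.0211
finger_force: 108.4
```

```bash
python3 look.py c7 c6; python3 - <<'E'
from h import *
d=pickle.load(open('c7.pkl','rb'))
for y in range(142,226,6):
    r=d["top"]["frame"][y].astype(int);m=(np.abs(r[:,2]-r[:,0])<25);xs=np.nonzero(m[330:420])[0]+330;print(y,xs.min() if len(xs) else 0,xs.max() if len(xs) else 0)
E
```

```text
top changed px 534
side changed px 259
14.65 [0.49817515 0.14788188 0.30235168] [3.1397885  0.35987108 1.84818312] [-0.06147531  0.15612478 -1.14782855] [ 0.37467877  0.13380105 -0.04941011]
142 362 391
148 365 388
154 368 390
160 351 392
166 330 394
172 330 396
178 330 398
184 330 400
190 330 402
196 332 403
202 330 405
208 330 400
214 330 388
220 330 376
```

The lid stands at about 1.85 rad by itself. Next: level the knife, return over its old place, and lower it.

Emit:
{"name": "servo_tool", "arguments": {"deltas": [{"tx":0.6,"ty":0.5,"tz":-0.5,"rx":0.087,"ry":0.0245,"rz":0},{"tx":1.2,"ty":1,"tz":-1,"rx":0.174,"ry":0.049,"rz":0},{"tx":1.8,"ty":1.5,"tz":-2,"rx":0.26,"ry":0.073,"rz":0},{"tx":2.4,"ty":2,"tz":-4,"rx":0.347,"ry":0.098,"rz":0},{"tx":2.4,"ty":2,"tz":-6,"rx":0.347,"ry":0.098,"rz":0},{"tx":2.4,"ty":2,"tz":-8,"rx":0.347,"ry":0.098,"rz":0},{"tx":2.4,"ty":2,"tz":-9.5,"rx":0.347,"ry":0.098,"rz":0},{"tx":2.4,"ty":2,"tz":-10.2,"rx":0.347,"ry":0.098,"rz":0},{"tx":2.4,"ty":2,"tz":-10.2,"rx":0.347,"ry":0.098,"rz":0},{"tx":2.4,"ty":2,"tz":-10.2,"rx":0.347,"ry":0.098,"rz":0}]}}

```text
time_s: 15.9
position: [0.5226, 0.1663, 0.2006]
tool_rot: [3.14, 0.0, 1.845]
force: [0.5, 0.1, -0.8]
opening: 0.0213
finger_force: 108.4
```

Emit:
{"name": "servo_tool", "arguments": {"deltas": [{"tx":0,"ty":0,"tz":-0.3,"rx":0,"ry":0,"rz":0.02},{"tx":0,"ty":0,"tz":-0.7,"rx":0,"ry":0,"rz":0.04},{"tx":0,"ty":0,"tz":-1.1,"rx":0,"ry":0,"rz":0.06},{"tx":0,"ty":0,"tz":-1.4,"rx":0,"ry":0,"rz":0.075},{"tx":0,"ty":0,"tz":-1.7,"rx":0,"ry":0,"rz":0.075},{"tx":0,"ty":0,"tz":-1.9,"rx":0,"ry":0,"rz":0.075},{"tx":0,"ty":0,"tz":-2.1,"rx":0,"ry":0,"rz":0.075},{"tx":0,"ty":0,"tz":-2.3,"rx":0,"ry":0,"rz":0.075},{"tx":0,"ty":0,"tz":-2.3,"rx":0,"ry":0,"rz":0.075},{"tx":0,"ty":0,"tz":-2.3,"rx":0,"ry":0,"rz":0.075}]}}

```text
time_s: 17.15
position: [0.5222, 0.1658, 0.177]
tool_rot: [3.142, 0.0, 1.92]
force: [0.6, 0.3, -0.5]
opening: 0.0213
finger_force: 108.4
```

Emit:
{"name": "servo_tool", "arguments": {"deltas": [{"tx":0,"ty":0,"tz":-0.1,"rx":0,"ry":0,"rz":0},{"tx":0,"ty":0,"tz":-0.1,"rx":0,"ry":0,"rz":0},{"tx":0,"ty":0,"tz":-0.1,"rx":0,"ry":0,"rz":0},{"tx":0,"ty":0,"tz":-0.1,"rx":0,"ry":0,"rz":0},{"tx":0,"ty":0,"tz":-0.1,"rx":0,"ry":0,"rz":0},{"tx":0,"ty":0,"tz":-0.1,"rx":0,"ry":0,"rz":0},{"tx":0,"ty":0,"tz":-0.1,"rx":0,"ry":0,"rz":0},{"tx":0,"ty":0,"tz":-0.1,"rx":0,"ry":0,"rz":0},{"tx":0,"ty":0,"tz":-0.1,"rx":0,"ry":0,"rz":0},{"tx":0,"ty":0,"tz":-0.1,"rx":0,"ry":0,"rz":0}], "claw": 1}}

```text
time_s: 18.4
position: [0.5222, 0.1658, 0.176]
tool_rot: [-3.142, -0.0, 1.92]
force: [-0.2, 0.2, -0.3]
opening: 0.0853
finger_force: 0.0
```

Emit:
{"name": "servo_tool", "arguments": {"deltas": [{"tx":0,"ty":0,"tz":1,"rx":0,"ry":0,"rz":0},{"tx":0,"ty":0,"tz":3,"rx":0,"ry":0,"rz":0},{"tx":0,"ty":0,"tz":7,"rx":0,"ry":0,"rz":0},{"tx":0,"ty":0,"tz":11,"rx":0,"ry":0,"rz":0},{"tx":0,"ty":0,"tz":15,"rx":0,"ry":0,"rz":0},{"tx":0,"ty":0,"tz":15.5,"rx":0,"ry":0,"rz":0},{"tx":0,"ty":0,"tz":15.5,"rx":0,"ry":0,"rz":0},{"tx":0,"ty":0,"tz":15.5,"rx":0,"ry":0,"rz":0},{"tx":0,"ty":0,"tz":15.5,"rx":0,"ry":0,"rz":0},{"tx":0,"ty":0,"tz":15.5,"rx":0,"ry":0,"rz":0}]}}

```text
time_s: 19.65
position: [0.5219, 0.1657, 0.33]
tool_rot: [-3.14, -0.0, 1.92]
force: [-0.3, 0.5, -0.4]
opening: 0.0851
finger_force: 0.0
```

```bash
python3 look.py c8 c7; python3 - <<'E'
from rig import env
from h import *
c=env.read_camera("wrist");c["fish"]=1
im=c["frame"];b=im.astype(int);hsv=cv2.cvtColor(im,cv2.COLOR_BGR2HSV)
m=((b.max(2)<130)&(hsv[...,1]>100)).astype(np.uint8);m[:,:240]=0;m[:,320:]=0;m[225:]=0
k=max(cv2.findContours(m,0,2)[0],key=cv2.contourArea);print(cv2.boundingRect(k))
x,y,w,h=cv2.boundingRect(k)
print(onz(c,(x+w/2,y),.018),onz(c,(x+w/2,y+h),.018))
w2=L('w2.pkl');print("diff vs initial wrist view",(np.abs(im.astype(int)-w2["frame"]).max(2)>50)[80:300,250:320].mean())
d=pickle.load(open('c8.pkl','rb'))
for q in(184,202,208):
    r=d["top"]["frame"][q].astype(int);mm=(np.abs(r[:,2]-r[:,0])<25);xs=np.nonzero(mm[330:420])[0]+330;print(q,xs.max())
E
```

```text
top changed px 183
side changed px 15
19.75 [0.52206912 0.16582632 0.33040423] [-3.14051784e+00 -3.94222674e-04  1.91998952e+00] [0.18996701 0.07734819 0.79998793] [0.04505634 0.00124138 0.02222805]
(261, 99, 34, 126)
[0.49233739 0.24339302 0.018     ] [0.53119219 0.13670119 0.018     ]
diff vs initial wrist view 0.07441558441558442
184 400
202 405
208 400
```

The knife lies flat where it started, the lid stands open past upright, and the arm is clear, so I'll hand in.

```bash
python3 -c "
from rig import env
print(env.finish_job())"
```

```text
the job is handed in; nothing more can be done
None
```

The job is handed in, with no verdict returned: I levered the lid off its catches with the putty knife and pushed it back to about 1.85 rad, where it stays open, and the knife lies flat near where it started, with the arm clear.

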